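# Slide the battery case home into its charging dock

## Robot

A 7-joint arm with a two-finger parallel gripper is mounted at the origin on the work surface. World frame = base frame: x ahead of the robot, y to its left, z up, the work surface at z = 0. Lengths are in m, angles in rad, forces in N, time in s.
With the tool pointing down it reaches from about 0.425 to 0.95 m from the base axis. Payload 4.7 kg.
Tool frame: the origin (TCP) lies on the centre line of the jaws, within the pads' length; the fingertips stand robot.nose_length ahead of it and the grasp point (between the pads) lies 8 mm behind it (robot.nose_length is the distance from the TCP to the fingertips, in m); z points along the fingers, y is the line along which they close (so a half turn about z gives the same grasp; the last joint's range is limited). The gripper opens to 85 mm and grips with 20 to 120 N. Pads are 22 mm wide; open, the fingers measure 114 mm over their backs; the gripper's body (76 mm by 85 mm) begins 54 mm behind the grasp point. The pads swing forward as they close: fully open they stand 13 mm farther back than shut.
Start: joints at [-1.203, 0.469, -0.049, 1.532, 0.024, 1.141, -0.082], TCP at [0.261, 0.623, 0.242] pointing down, gripper open.
Joint ranges: [-2.59, 2.59], [-0.33, 1.99], [-1.39, 1.29], [0.1, 2.45], [-1.04, 4.18], [0.21, 1.99], [-2.66, 2.66]. Speed limits (rad/s): [2.57, 2.57, 3.14, 3.14, 3.14, 3.14, 3.14].

## Interface

Orientations are given as [roll, pitch, yaw] about the fixed x, y, z axes, in that order (R = Rz(yaw) Ry(pitch) Rx(roll)).
In Python, from plant import robot gives the robot as it stands. Calls block until the motion is done:
- robot.goto(position, orientation): joint-space move of the TCP to a pose.
- robot.move_straight(position, vel=0.15, attitude=None, contact_N=None): straight line of the TCP; attitude=None keeps the orientation; vel is the mean speed in m/s. With contact_N (N) it stops when the force on the tool has changed by that much, and returns True; else False.
- robot.move_joints(angles): joint-space move.
- robot.grip(opening, strength=None): opening from 0.0 (shut) to 1.0 (fully open); strength is the grip in N (None keeps the last); returns when the fingers have stopped.
- robot.sleep(seconds).
- robot.inverse_kinematics(position, orientation): joint angles nearest the present ones, or None.
- robot.sense(): the state.
- robot.grab_frame(name): name is "side" or "top" or "wrist"; returns a dict with "image" (384x512x3 uint8, red, green, blue), "range_z" (384x512 float32, m along the optical axis (not along the pixel's ray), 0 where there is no reading), "fx", "fy", "cx", "cy" (pixels), "dist_coeffs" ([k1, k2, p1, p2, k3] as OpenCV has them; the pictures are not rectified), "R" (3x3) and "t" (3): a world point X has camera coordinates R X + t. Camera axes: x right, y down, z forward; pixel columns grow to the right and rows downward; lengths in m; the calibration is good to about 2 mm. A picture is of the moment at which its call begins.
A pose or a line that the arm cannot do raises robot.IKError and nothing moves.
- robot.close_job(): hands the job in; it is judged then, once.
The state is a dict: "t": time; "joint_pos": joint angles; "joint_velocities": joint speeds; "effort": joint torques, N m; "tcp_pos": TCP position; "tcp_rot": TCP orientation; "wrist_force": force on the tool from outside, world axes, zero at the start; "torque": the same for the moment, N m; "opening": opening from 0.0 (shut) to 1.0 (fully open); "gripper_force": force on a finger pad.
Only numpy, scipy, OpenCV 4.12 (cv2) and the standard library are available. Lean on these libraries where they do the work, as an engineer would, in place of code of your own. Each camera call takes 0.05 s, during which the arm holds its last target. There are 200 camera calls.

## Task

Push the upright battery case across the bench into its charging dock, between the two side cheeks, until its back rests squarely against the dock's back block. Push only low down with the fingertips, on the case's base, so that it slides without rocking: keep the fingers off its tall upper part and carrying handle, lift nothing, and leave the bottle, the meter and the clamp where they are. Finish with the hand clear of everything.

Things in the scene. Friction and masses are not known exactly. Their poses are not given: they have to be found in the camera images.
- case: loose aluminium battery case, about 2 kg; slides with friction, tips if pushed high. L-shaped from the side: a low base 145 (x) x 170 (y) x 50 mm high, its 65 mm on the robot's side a bare step, and a tall upper part on the rear 80 mm. Origin: centre of the base's underside, on the bench. x points from the step to the back, which goes to the dock; z up. Corner caps and latches protrude under 3 mm.
- case_upper: tall upper part, fixed on the rear of the case's base: 80 (x) x 170 (y) x 180 mm, 50 to 230 mm above the bench, flush with the base's back and sides; its front, 65 mm behind the base's front face, has a knob protruding 12 mm. On top a black bow handle, 112 mm long along y, up to 263 mm above the bench. Origin: centre of its underside; axes as the case. Fingers keep off.
- case_front (a point): middle of the low vertical front face of the case's base (the face towards the robot, to be pushed), 20 mm above the bench; axes as the case (x points into the face). The face is 170 mm wide and 50 mm high.
- case_back (a point): middle of the case's flat back face, 20 mm above the bench; axes as the case
- dock: grey charging dock fixed to the bench: back block 40 (x) x 240 (y) x 50 mm high, and two side cheeks 60 long (x) x 16 x 30 mm high, reaching from it towards the robot, 208 mm apart inside (19 mm spare on each side of the case). No floor: the case slides on the bench. Origin: middle of the back block's front face, on the bench; x points the way the case goes in, z up.
- dock_face (a point): middle of the front face of the dock's back block, 20 mm above the bench, where the middle of the case's back should end; axes as the dock
- bottle: closed glass bottle standing beside the dock, 72 mm diameter, 150 mm high; origin at the centre of its underside. To be left alone.
- meter: red and black hand multimeter lying flat, 150 x 78 x 36 mm; origin at the centre of its underside. To be left alone.
- clamp: small dark steel clamp boss with a black knob on a short screw, 77 x 30 x 34 mm; origin under its block. To be left alone.

How it is judged:
On the way:
1. the fingers are pushing the case along the bench (contact force between the fingers and case above 0.5 N and distance of case from where it was at the start of the episode above 0.03 m), for 0.1 s.
At the end, for the whole second after the job is handed in: The case stands upright and at rest on the bench between the dock's cheeks, the middle of its back within 6 mm of the back block's face and within 21 mm of the dock's middle line, turned by less than 0.05 rad against the dock (x of case_back in the frame of dock between -0.006 and 0.004 m and y of case_back in the frame of dock between -0.021 and 0.021 m and angle between the x axis of case and the x axis of dock, either way round below 0.05 rad and angle between case's own z axis and vertical below 0.03 rad and height (world z) of case below 0.004 m and linear speed of case below 0.01 m/s and angular speed of case below 0.05 rad/s); the robot touches nothing.
It fails at once if the case rocks or tips (more than 0.1 rad) (angle between case's own z axis and vertical above 0.1 rad).
It fails at once if the case is lifted (12 mm) (height (world z) of case above 0.012 m).
It fails at once if the fingers push on the case's tall upper part or handle (over 1 N) (contact force between the fingers and case_upper above 1 N).
It fails at once if a bystander is moved (over 15 mm) (distance of any of bottle, meter, clamp from where it was at the start of the episode above 0.015 m).
It also fails if it takes over 48 s, if anything falls off the work surface, if the arm or the gripper's body presses on something with over 40 N, if the wrist force passes 120 N, or if a joint passes its speed limit or range.

## Working session

There is one attempt and no reset: what is moved stays moved. The work goes in short steps, each a Python script; the robot and the scene stay as the last script left them, time stands still between calls to the robot, and variables do not carry over. Pictures are saved under pics/ and viewed, at most 10 in all, crops included, and the job is handed in when it is done.

```bash
ls; mkdir -p pics; cat > h.py <<'E'
import numpy as np, cv2
from plant import robot
def grab(n,save=None):
    f=robot.grab_frame(n)
    if save: cv2.imwrite('pics/'+save,cv2.cvtColor(f['image'],cv2.COLOR_RGB2BGR))
    return f
def cloud(f):
    K=np.array([[f['fx'],0,f['cx']],[0,f['fy'],f['cy']],[0,0,1.]])
    h,w=f['range_z'].shape
    u,v=np.meshgrid(np.arange(w),np.arange(h))
    p=cv2.undistortPoints(np.stack([u,v],-1).reshape(-1,1,2).astype(float),K,np.array(f['dist_coeffs'],float)).reshape(h,w,2)
    z=f['range_z'][...,None]
    X=np.concatenate([p*z,z],-1)
    return (X-np.array(f['t']))@np.array(f['R'])
E
python3 - <<'E'
from h import *
a=grab('top','top0.png');b=grab('side','side0.png')
for n,f in(('top',a),('side',b)):
    X=cloud(f);np.save(n+'.npy',X);print(n,-np.array(f['R']).T@np.array(f['t']),(f['range_z']>0).mean(), robot.nose_length)
cv2.imwrite('pics/both.png',cv2.resize(cv2.hconcat([cv2.imread('pics/top0.png'),cv2.imread('pics/side0.png')]),(800,300)))
E
```

```text
pics
top [0.5719862  0.05065728 0.96896501] 0.99591064453125 0.011
side [0.57340141 0.7402973  0.55967828] 0.9959564208984375 0.011
```

View pics/top0.png

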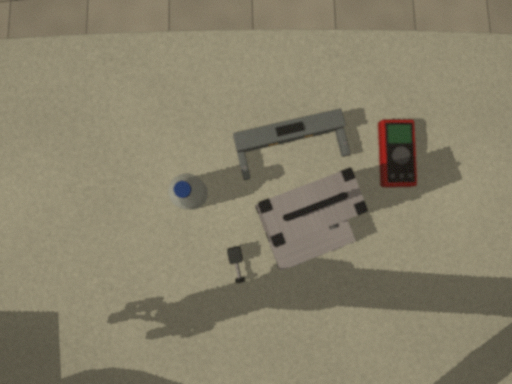

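View pics/side0.png

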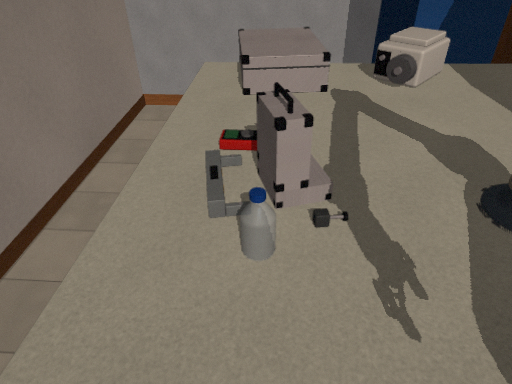

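Top view: +x is up and +y is left. The case is near (312,218), turned slightly more than the dock at (290,130). The bottle is at (188,190), the clamp at (236,262) and the meter at (398,153). Next I'll fit rectangles to height slices of the depth image.

```bash
cat >> h.py <<'E'
def slices(X,show=True):
    v,u=np.mgrid[:384,:512]
    def m(u0,u1,v0,v1,z0,z1):
        s=(u>=u0)&(u<u1)&(v>=v0)&(v<v1)&(X[...,2]>z0)&(X[...,2]<z1); return X[s]
    return m
def rect(P,lab):
    (c,s,a)=cv2.minAreaRect((P[:,:2]*1000).astype(np.float32)); print(lab,len(P),'c',np.round(c,1),'size',np.round(s,1),'ang',round(a,2),'z',np.round(np.median(P[:,2]),4)); return c,s,a
E
python3 - <<'E'
from h import *
X=np.load('top.npy');m=slices(X)
rect(m(240,400,160,280,.218,.24),'upper top')
rect(m(240,400,160,280,.04,.06),'step')
rect(m(225,360,100,162,.044,.056),'dock top')
rect(m(225,252,150,190,.022,.038),'cheekL');rect(m(330,360,120,165,.022,.038),'cheekR')
rect(m(165,212,165,215,.05,.2),'bottle');rect(m(370,425,110,195,.02,.06),'meter');rect(m(222,250,240,290,.012,.06),'clamp')
rect(m(240,400,160,280,.245,.28),'handle')
E
```

```text
upper top 4290 c [585.5 -66. ] size [ 82.7 171.3] ang 19.41 z 0.2316
step 1967 c [ 571.2 -151.3] size [140.5 326.5] ang 17.75 z 0.0515
dock top 2079 c [754.8 -49. ] size [ 41.2 238.9] ang 12.41 z 0.0515
cheekL 217 c [682.8  48.9] size [61.9 21.1] ang 5.45 z 0.031
cheekR 232 c [ 732.  -167.2] size [64.7 27.3] ang 25.93 z 0.0309
bottle 1067 c [624.8 165.2] size [70.4 70.3] ang 43.11 z 0.1099
meter 2364 c [ 703.5 -289.7] size [ 79.1 149.4] ang 88.89 z 0.0379
clamp 339 c [470.1  69. ] size [75.4 30.1] ang 10.56 z 0.0341
handle 495 c [585.2 -65.6] size [ 12.2 110.6] ang 19.59 z 0.2632
```

```bash
cat >> h.py <<'E'
D=np.array([.7353,-.0533]); YD=np.radians(12.4)
def ax(a): return np.array([np.cos(a),np.sin(a)])
def rot(a): return np.array([[np.cos(a),-np.sin(a)],[np.sin(a),np.cos(a)]])
def dk(x,y): return D+rot(YD)@np.array([x,y])   # dock frame -> world
def ori(yaw): return [np.pi,0,yaw]
E
python3 - <<'E'
from h import *
s=robot.sense(); print(s['tcp_rot'],s['opening'],s['t'])
yc=np.radians(19.5); F=np.array([.4865,-.101])
P=F-.050*ax(yc)
for half in(0,np.pi,-np.pi):
    for p,z,y in((P,.3,yc),(P,.022,yc),(dk(-.16,0),.022,YD),(dk(-.22,0),.3,YD)):
        q=robot.inverse_kinematics([*p,z],ori(y+half)); print(half,p,z,None if q is None else np.round(q,2))
for p in([.25,.5,.36],[.42,.2,.36]):
    q=robot.inverse_kinematics(p,ori(yc)); print(p,None if q is None else np.round(q,2))
E
```

```text
[-3.13986706e+00  4.58105327e-05  2.74482924e+00] 1.0037577609449626 0.1
0 [ 0.43936793 -0.11769034] 0.3 [-0.71  0.03  0.92  1.99 -0.03  1.14 -1.01]
0 [ 0.43936793 -0.11769034] 0.022 [-0.4   0.57  0.73  2.25 -0.73  0.57 -0.34]
0 [ 0.57903244 -0.08765765] 0.022 [-0.33  0.66  0.55  1.95 -0.54  0.68 -0.79]
0 [ 0.5204321  -0.10054177] 0.3 [-0.61  0.23  0.86  1.84 -0.19  1.16 -1.03]
3.141592653589793 [ 0.43936793 -0.11769034] 0.3 [-0.51  0.03  0.71  1.98 -0.02  1.14  2.12]
3.141592653589793 [ 0.43936793 -0.11769034] 0.022 [ 0.02  0.46  0.18  2.23 -0.18  0.46  2.25]
3.141592653589793 [ 0.57903244 -0.08765765] 0.022 [-0.05  0.6   0.17  1.93 -0.17  0.62  2.02]
3.141592653589793 [ 0.5204321  -0.10054177] 0.3 [-0.41  0.19  0.61  1.83 -0.12  1.16  2.03]
-3.141592653589793 [ 0.43936793 -0.11769034] 0.3 [-0.51  0.03  0.71  1.98 -0.02  1.14  2.12]
-3.141592653589793 [ 0.43936793 -0.11769034] 0.022 [ 0.02  0.46  0.18  2.23 -0.18  0.46  2.25]
-3.141592653589793 [ 0.57903244 -0.08765765] 0.022 [-0.05  0.6   0.17  1.93 -0.17  0.62  2.02]
-3.141592653589793 [ 0.5204321  -0.10054177] 0.3 [-0.41  0.19  0.61  1.83 -0.12  1.16  2.03]
[0.25, 0.5, 0.36] [-1.53  0.2   0.42  1.67 -0.08  1.29 -2.33]
[0.42, 0.2, 0.36] [-1.03  0.01  0.5   1.86 -0.    1.27 -1.75]
```

```bash
python3 - <<'E'
from h import *
yc=np.radians(19.5); F=np.array([.4865,-.101]); P=F-.050*ax(yc)
robot.goto([.40,.25,.36],ori(yc)); robot.goto([*P,.3],ori(yc))
robot.move_straight([*P,.10],vel=.2); robot.move_straight([*P,.022],vel=.1,contact_N=6)
s=robot.sense(); print(s['t'],s['tcp_pos'],s['wrist_force'],np.round(s['joint_pos'],2),s['opening'])
grab('side','s1.png'); f=grab('top'); X=cloud(f);m=slices(X); rect(m(240,400,160,280,.22,.236),'upper')
E
```

```text
5.15 [ 0.43976912 -0.11787822  0.022419  ] [-0.28205278  0.37146884  0.69614888] [-0.36  0.55  0.67  2.25 -0.67  0.55 -0.4 ] 0.9996340412083314
upper 4320 c [546.1 -80.1] size [165.8 171.9] ang 19.64 z 0.2316
```

View pics/s1.png

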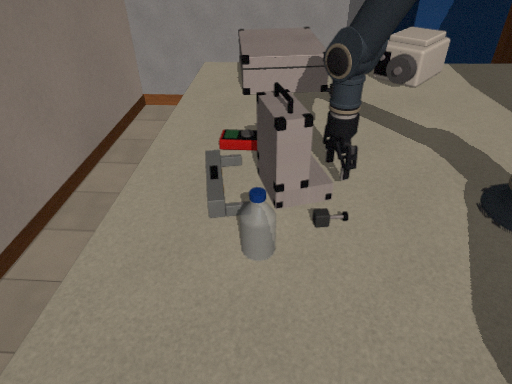

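The fingers are low and clear of the case's front, at about (348,172), with the body away from the upper part. Next: advance until contact.

```bash
python3 - <<'E'
from h import *
yc=np.radians(19.5); p0=robot.sense()['tcp_pos'][:2]
r=robot.move_straight([*(p0+.055*ax(yc)),.022],vel=.04,contact_N=3)
s=robot.sense(); print(r,s['t'],s['tcp_pos'],'adv',(s['tcp_pos'][:2]-p0)@ax(yc),s['wrist_force'],s['torque'])
grab('side','s2.png')
i=cv2.imread('pics/s2.png')[40:240,220:400]; cv2.imwrite('pics/s2c.png',cv2.resize(i,None,fx=3,fy=3)[:600])
E
```

```text
True 6.1917 [ 0.47626538 -0.10469996  0.02162587] adv 0.03870477966166812 [ 0.44879543  0.52466728 -0.26424038] [-0.02510389 -0.00419956  0.01018772]
```

View pics/s2c.png

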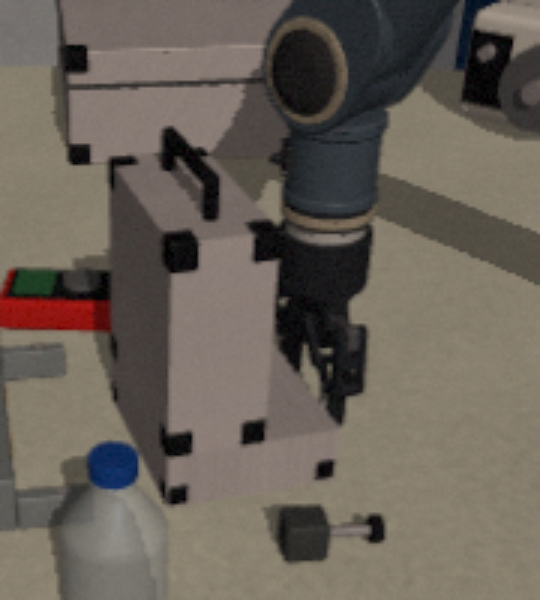

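Contact came at the expected spot, with about 11 mm from TCP to face and the hand clear of the upper part. Next I'll steer the case square while pushing, then measure again before it enters the cheeks.

```bash
cat >> h.py <<'E'
def push(x,y,a,vel=.04):
    yaw=YD+np.radians(a); p=dk(x,y)-.011*ax(yaw)
    r=robot.move_straight([*p,.022],vel=vel,attitude=ori(yaw)); s=robot.sense()
    print('push',s['t'],np.round(s['tcp_pos'],4),np.round(s['wrist_force'],1)); 
def where(n='top'):
    X=cloud(grab(n,'last.png'));v,u=np.mgrid[:384,:512]
    s=(X[...,2]>.255)&(X[...,2]<.27)   # handle
    M=(X[...,2]>.226)&(X[...,2]<.236)
    k=cv2.connectedComponentsWithStats(M.astype(np.uint8)); 
    for i in range(1,k[0]):
        if k[2][i,4]>500:
            c,sz,a=rect(X[k[1]==i],'upper')
            if sz[0]>sz[1]: a-=90
            c=np.array(c)/1000; b=rot(-YD)@(c+.04*ax(np.radians(a))-D); print('back in dock',np.round(b*1000,1),'ang',round(a-np.degrees(YD),2))
E
python3 - <<'E'
from h import *
push(-.245,.0065,6); push(-.205,.002,-.5)
where()
E
```

```text
push 6.6083 [ 0.478  -0.1028  0.021 ] [-12.8  -1.3   9. ]
push 7.7583 [ 0.5161 -0.0959  0.0203] [-14.    1.8   7.6]
upper 4229 c [629.9 -71.3] size [ 82.2 171.5] ang 12.19 z 0.2316
back in dock [-66.8   4.9] ang -0.21
```

View pics/last.png

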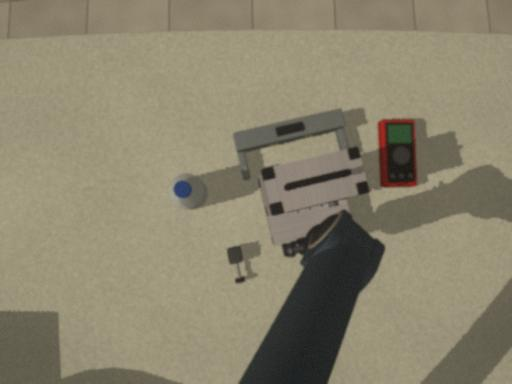

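The case is now square with the dock (-0.2°), 5 mm off the middle line, with its back at the cheek mouth. Straight push in, then a slow seating.

```bash
python3 - <<'E'
from h import *
push(-.155,.001,0)
p=dk(-.139,.001)-.011*ax(YD)
r=robot.move_straight([*p,.022],vel=.015,attitude=ori(YD),contact_N=14)
s=robot.sense(); print(r,s['t'],s['tcp_pos'],s['wrist_force'],'front est',rot(-YD)@(s['tcp_pos'][:2]+.011*ax(YD)-D))
where()
E
```

```text
push 9.2083 [ 0.5666 -0.0885  0.0202] [-11.4  -2.3   2.7]
False 10.425 [ 0.58197083 -0.08547046  0.02026706] [-11.77715079  -1.79813835   3.09971746] front est [-0.14566049  0.0015052 ]
upper 4148 c [695.7 -60.9] size [ 82.  172.5] ang 12.49 z 0.2316
back in dock [-0.3  1.2] ang 0.09
```

No force rise yet, so I'll keep pushing slowly until the block is felt.

```bash
python3 - <<'E'
from h import *
p=dk(-.129,.001)-.011*ax(YD)
r=robot.move_straight([*p,.022],vel=.012,attitude=ori(YD),contact_N=9)
s=robot.sense(); print(r,s['t'],s['tcp_pos'],s['wrist_force'],'front est',rot(-YD)@(s['tcp_pos'][:2]+.011*ax(YD)-D))
where()
E
```

```text
True 10.8667 [ 0.58158277 -0.08538039  0.01983805] [ 1.09590321  0.17958426 -1.38156023] front est [-0.14602015  0.00167649]
upper 4142 c [695.6 -60.6] size [ 82.  171.7] ang 12.35 z 0.2316
back in dock [-0.3  1.4] ang -0.05
```

The force rose past the sliding friction and the case didn't move, so it is seated. I'll retract and check.

```bash
python3 - <<'E'
from h import *
p=dk(-.26,0); robot.move_straight([*p,.024],vel=.1)
robot.move_straight([*p,.30],vel=.2)
robot.goto([.40,.25,.36],ori(YD)); robot.sleep(.3)
s=robot.sense(); print(s['t'],s['tcp_pos'],s['wrist_force'])
where(); f=grab('top');X=cloud(f);m=slices(X)
v,u=np.mgrid[:384,:512]
rect(m(225,360,100,140,.044,.056),'dock');rect(m(165,212,165,215,.05,.2),'bottle');rect(m(370,425,110,195,.02,.06),'meter');rect(m(222,250,240,290,.012,.06),'clamp')
grab('side','s3.png'); i=cv2.imread('pics/s3.png')[60:260,170:370]; cv2.imwrite('pics/s3c.png',cv2.resize(i,None,fx=3,fy=3))
E
```

```text
15.325 [0.40036417 0.24934817 0.35993229] [ 0.54078337  0.39269051 -0.07212591]
upper 4142 c [695.9 -60.4] size [ 82.  171.7] ang 12.47 z 0.2316
back in dock [-0.   1.6] ang 0.07
dock 433 c [763.  -46.9] size [ 24.2 237.5] ang 12.56 z 0.0511
bottle 1073 c [625.  165.1] size [70.3 71. ] ang 24.92 z 0.1101
meter 2351 c [ 703.3 -290.3] size [ 79.3 149.5] ang 89.5 z 0.0379
clamp 337 c [469.7  69.2] size [75.6 30.1] ang 9.94 z 0.0337
```

View pics/s3c.png

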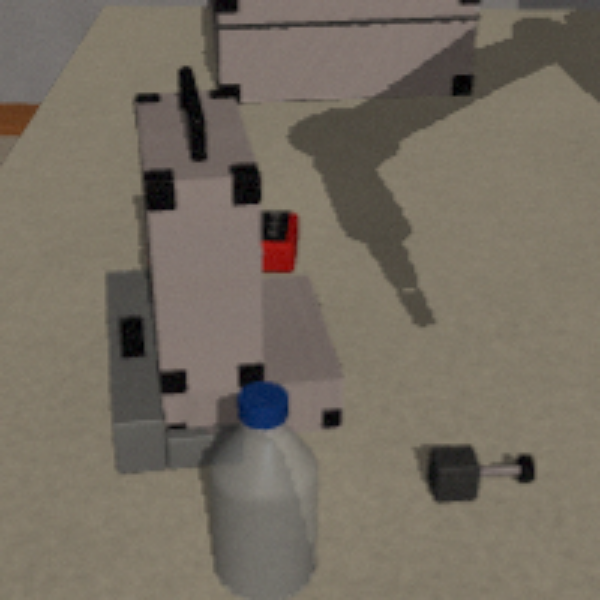

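The case sits flush against the back block at (155,350), square and upright. The bystanders haven't moved and the hand is clear.

```bash
python3 -c "
from plant import robot
print(robot.close_job())"
```

```text
the job is handed in; nothing more can be done
None
```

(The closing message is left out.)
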